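# Hang the front-heavy chisel caddy on the tool rack

### The job

Pick up the green chisel caddy by its wooden handle and set its hook gently over the open part of the steel rod on the tool rack; then, still holding it, slide it along the rod under the red keeper until it is right up against the red stop plate. It is front-heavy, so ease it back until it leans on the rubber bumper rod before letting go slowly: it must hang there still, and must never be knocked against the rack, pressed hard on it, or left to swing. Do not disturb the other things on the bench.

Things in the scene. Friction and masses are not known exactly. Their poses are not given: they have to be found in the camera images.
- caddy_grip (a point): Grip point on the caddy's upright wooden handle, which is 24 (x) by 34 (y) mm and runs from 45 below to 20 mm above this point; either pair of faces may be gripped. The caddy starts standing level, this point 195 mm above its underside. x points from tray to hook side, z up. The green tray (90 x 110 x 40 mm, x y z) lies from 80 behind to 10 mm ahead of this point in x.
- caddy_hook (a point): Middle of the caddy's hook, under its flange, where the rod bears: 22 mm ahead (+x) of and 49 mm below caddy_grip; same axes. The hook runs 45 mm each way along y; flange 4 mm thick. Its mouth opens downwards, 12 mm each way in x, between back sheet (-x side) and lip (+x side), each 4 mm thick. The flat back sheet goes down to the tray's underside, 146 mm below.
- caddy_lip (a point): Middle of the lower edge of the hook's lip, 22 mm below and 14 mm in +x of caddy_hook: it must clear the rod's top when the caddy is brought over it.
- caddy: The whole caddy, 0.47 to 0.69 kg (hidden) with its three chisels; origin on its underside, 25 mm behind (-x) and 195 mm below caddy_grip, same axes. Front-heavy: most weight is in the tray, so in the hand and on the rod the tray side wants to sink.
- rack: Tool rack fixed to the bench. Origin on the bench below the axis of its 12 mm steel rod, midway; y along the rod to the stop; hang the caddy with its x along the rack's x, tray on the -x side. Its head is clamped at an unmeasured height: the rod's top is 207 to 223 mm above the bench, to be felt for. Rubber bushes let the rod sink 1 mm per 4 N, 6 mm at most.
- rack_open (a point): Point on the bench below the middle of the open part of the rod; same axes as the rack, 40 mm towards -y of its origin. Set the hook down with its centre within 30 mm of here along y (an end plate is 78 mm off towards -y, the keeper begins 80 mm off towards +y). Two posts 208 mm high stand at the rod's ends: bring the caddy in raised, from the rack's -x side.
- rack_stop (a point): Point on the bench below the stop plate's face, 110 mm along +y from the rack's origin. Against the stop, the hook's centre is 45 mm short of it. The red keeper covers the last 70 mm of rod before the face, at 4 to 30 mm in +x of the rod's axis; its underside is 13 mm, its top 17 mm above the rod's top, the rack's highest part. The hook slides under it.
- rack_bumper (a point): Point on the bench below the rubber bumper rod (12 mm thick), which runs parallel to the steel rod, axis 9 mm in +x of and 100 mm below the rod's axis. Turned about the rod, tray side down, by about 0.15 rad (0.08 to 0.22, as the rod lies in the mouth), the caddy's back sheet meets it. It gives 1 mm per 2 N, 6 mm at most.
- offcut: Bystander: light wooden offcut 90 x 40 x 25 mm; origin at its underside. Leave it alone.
- screwdriver: Bystander: orange-handled screwdriver lying down; origin at its underside. Leave it alone.
- tape: Bystander: blue ring-shaped roll 52 mm across, 24 mm high; origin at its underside. Leave it alone.
- glue: Bystander: white bottle with orange cap, 56 mm across, 150 mm high; origin at its underside. Leave it alone.
- jar: Bystander: glass jar with steel lid, 66 mm across, 85 mm high; origin at its underside. Leave it alone.
- mallet: Bystander: wooden mallet lying on its side, head 65 x 120 x 60, about 270 mm long; origin at its underside. Leave it alone.
- wrench: Bystander: steel wrench lying flat; origin at its underside. Leave it alone.
Things that resemble listed ones, but are neither listed nor needed, are in the scene too. Leave any yellow look-alike of the caddy alone.

How it is judged:
By the outcome, as a careful person would: the job done as asked, in the order asked, and still so for the second after the job is handed in, with the robot touching nothing.
It also fails if it takes over 70 s, if anything falls off the work surface, if the arm or the gripper's body presses on something with over 40 N, if the wrist force passes 120 N, or if a joint passes its speed limit or range.

### The arm

A 6-joint arm with a two-finger parallel gripper is mounted at the origin on the work surface. World frame = base frame: x ahead of the robot, y to its left, z up, the work surface at z = 0. Lengths are in mm, angles in rad, forces in N, time in s.
With the tool pointing down it reaches from about 425 to 925 mm from the base axis. Payload 12.5 kg.
Tool frame: the origin (TCP) lies at the very end of the fingers, on their centre line; the grasp point (between the pads) lies 19 mm behind it; z points along the fingers, y is the direction in which the jaws open and shut (so a half turn about z gives the same grasp; the last joint's range is limited). The gripper opens to 85 mm and grips with 20 to 120 N. Pads are 22 mm wide; open, the fingers measure 114 mm over their backs; the gripper's body (76 mm by 85 mm) begins 54 mm behind the grasp point. The pads swing forward as they close: fully open they stand 13 mm farther back than shut.
Start: joints at [1.163, 0.491, 1.559, -0, 1.092, -0.106], TCP at [185.757, 596.774, 231.327] pointing down, gripper open.
Joint ranges: [-3.1, 3.1], [-0.84, 2.19], [0.05, 2.79], [-1.13, 4.28], [0.06, 2.93], [-2.69, 2.69]. Speed limits (rad/s): [2.22, 2.22, 2.79, 3.14, 3.14, 3.14].

### API

Orientations are given as a rotation vector (axis times angle).
In Python, from cell import observe, cams, bot, nets gives the robot as it stands.
- The arm moves only by the tool apply_moves, never from a script. Its argument "steps" is a list of rows, each a list of 5 numbers: the shift along the tool's x, y, z in cm, then the turn about the tool's z in degrees, then the opening in per cent of the stroke, from 0 (shut) to 100 (fully open). In form: [[x, y, z, spin, gripper], ...]. A call has 1 to 8 rows; each row shifts and turns the pose as measured when the row begins, along the tool's axes as they then stand; what a row does not reach is not made up. A row lasts 1/12 s, in which the tool goes at most 41.7 mm and 7.16 degrees, less where a joint would pass 70% of its speed; a pose out of reach is approached as far as the arm can. A call is refused whole if a number of a shift passes 4.17 or a number of a turn 7.16, either way. A call with a gripper value outside its range is refused whole. The fingers move at their own pace and stop on an object; the grip force is fixed at half the most. Time passes only in rows, so rows that do not move let the fingers close. It gives the time, the measured TCP pose, the force and the opening at its end, in the units of the state.
- observe(): the state, without advancing time (a new reading comes with each control period).
- cams.get_image(name): name is "scene" or "top" or "wrist"; returns a dict with "frame" (420x560x3 uint8, red, green, blue), "range_z" (420x560 float32, mm along the optical axis (not along the pixel's ray), 0 where there is no reading), "K" (3x3 intrinsics, pixels), "R" (3x3) and "t" (3): a world point X has camera coordinates R X + t; the wrist camera has in their place "tool_from_camera" (4x4, takes a point from camera to tool coordinates, whose origin is the TCP and whose axes are the flange's). Camera axes: x right, y down, z forward; pixel columns grow to the right and rows downward; lengths in mm; the calibration is good to about 2 mm. A picture is of the moment at which its call begins: read the wrist's pose just before it.
- bot.finish_job(): hands the job in, once; it reports no verdict.
Trained networks look in the newest picture that a camera, given by its name, has taken for a name from the list of things; names that differ only in an ending like _2 or _b are one class to them, and where a whole thing is asked for, a point or a joint stands for the part that bears it (a point fixed in the world has none). Each returns a list of dicts, best first, with "score" (0 to 1); they miss things now and then, are a little off and sometimes report something else, mostly with a low value. They report only what shows in the picture. A call takes as long as a camera call. They do not tell look-alikes from the thing itself.
- nets.look_for(camera, target): "at" ([column, row] in pixels, amid what is visible of it).
- nets.trace(camera, target): "pixels" (420x560 bool, what is visible of it) and "at" ([column, row] in pixels, amid what is visible of it).
- nets.place_of(camera, target): "at" ([column, row] in pixels: a listed point, or the origin of a listed thing).
The state is a dict: "clock": time; "joint_positions": joint angles; "joint_velocities": joint speeds; "effort": joint torques, N m; "tool_pos": TCP position; "tcp_rot": TCP orientation; "contact_force": force on the tool from outside, world axes, zero at the start; "wrist_torque": the same for the moment, N m; "opening": finger opening in mm.
Only numpy, scipy, OpenCV 4.12 (cv2) and the standard library are available. Lean on these libraries where they do the work, as an engineer would, in place of code of your own. Each camera call takes 0.05 s, during which the arm holds its last target.

## Working session

There is one attempt and no reset: what is moved stays moved. The work goes in short steps, Python scripts to look and compute and a tool call to move; the robot and the scene stay as the last step left them, time stands still between calls to the robot, and variables do not carry over. Pictures are saved under pics/ and viewed, and the job is handed in when it is done.

Besides the shell and the picture viewer there is one more tool, called after "Request:" by a JSON object that holds its "api" and its "payload". apply_moves: Moves the arm, as the interface text tells. Its arguments: {"type":"object","properties":{"steps":{"type":"array","items":{"type":"array","items":{"type":"number"}}}},"required":["steps"]}

```bash
ls; mkdir -p pics
python3 - <<'E'
from cell import observe,cams,bot,nets
import cv2,numpy as np
s=observe();print(s)
for n in ["scene","top","wrist"]:
    im=cams.get_image(n);cv2.imwrite(f"pics/{n}0.png",im["frame"][:,:,::-1])
    np.savez(f"{n}0.npz",**{k:v for k,v in im.items()})
    print(n,im["K"].tolist(),[im.get(k) for k in("R","t","tool_from_camera")])
    if n!="wrist":
      for t in ["caddy","caddy_grip","caddy_hook","caddy_lip","rack","rack_open","rack_stop","rack_bumper"]:
        print(t,[(np.round(r["at"]).tolist(),round(r["score"],2)) for r in nets.place_of(n,t)][:4])
print(observe()["clock"])
E
```

```text
pics
{'clock': 0.0, 'joint_positions': array([ 1.16341718e+00,  4.91581712e-01,  1.55945042e+00, -1.35261738e-05,
        1.09168400e+00, -1.05626408e-01]), 'joint_velocities': array([ 6.66004534e-04,  1.25139540e-03, -1.61968180e-03,  1.11956006e-03,
       -3.48927692e-05, -1.14997436e-03]), 'effort': array([ 9.50219473e-04, -6.18461180e+01, -2.61586744e+01, -7.74484920e-05,
        4.15087692e-03, -1.36008930e-05]), 'tool_pos': array([185.65512456, 596.55705829, 230.7136382 ]), 'tcp_rot': array([-4.72144981e-01, -3.10563403e+00,  1.71164402e-03]), 'contact_force': array([ 0.717547  , -1.08618022, -1.27259832]), 'wrist_torque': array([-0.0328683 ,  0.00431498, -0.04040784]), 'opening': 85.69865352271877}
scene [[500.9734816759266, 0.0, 281.5172256371415], [0.0, 500.9734816759266, 206.3855944507835], [0.0, 0.0, 1.0]] [array([[ 0.55081519,  0.83457465, -0.00936946],
       [ 0.52551068, -0.35551209, -0.77294869],
       [-0.64841434,  0.42082813, -0.63439935]]), array([-293.79987905, -190.51182789, 1828.08397659]), None]
caddy [([216.0, 340.0], 0.71), ([384.0, 226.0], 0.66), ([186.0,
[... 972 characters left out ...]
0, 209.0], 0.66)]
rack [([238.0, 178.0], 0.77), ([279.0, 243.0], 0.52)]
rack_open [([247.0, 182.0], 0.72)]
rack_stop [([204.0, 173.0], 0.69), ([238.0, 181.0], 0.6), ([138.0, 261.0], 0.55)]
rack_bumper [([236.0, 176.0], 0.69)]
wrist [[354.6107088008465, 0.0, 268.1606535886575], [0.0, 354.6107088008465, 212.43887589175523], [0.0, 0.0, 1.0]] [None, None, array([[ 7.99314465e-04, -9.54723630e-01, -2.97493110e-01,
         7.63777767e+01],
       [ 9.99999481e-01,  9.51036488e-04, -3.65262102e-04,
        -2.66974427e-01],
       [ 6.31651163e-04, -2.97492664e-01,  9.54723895e-01,
        -1.43236742e+02],
       [ 0.00000000e+00,  0.00000000e+00,  0.00000000e+00,
         1.00000000e+00]])]
0.95
```

View pics/scene0.png

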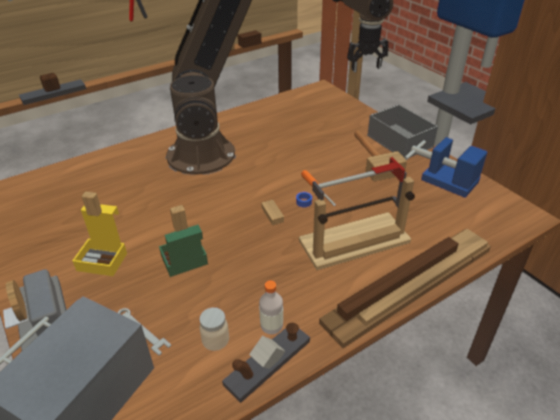

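View pics/top0.png

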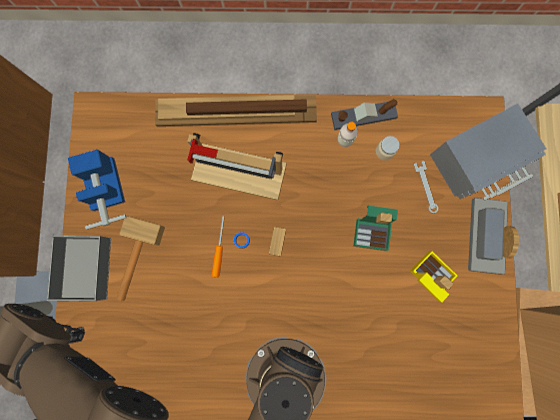

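View pics/wrist0.png

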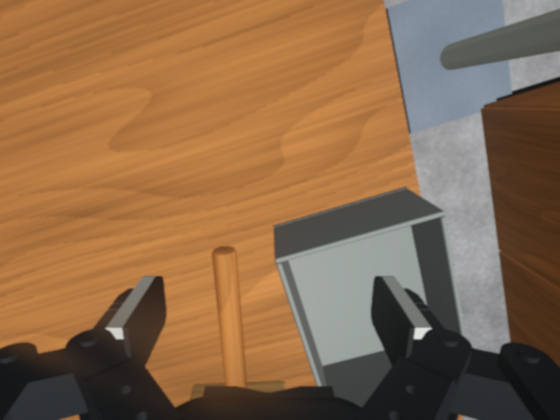

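Top view: the green caddy is at about (375,230) and its handle at (386,216); the yellow look-alike is at (436,275). The rack is at (238,170), with the red keeper and stop at its left end (200,150). The green one fits "green chisel caddy". I'll enlarge the crops and deproject.

```bash
cat > h.py <<'E'
import numpy as np,cv2
def load(n):
    d=dict(np.load(n,allow_pickle=True));return d
def cloud(d):
    z=d["range_z"];v,u=np.mgrid[:z.shape[0],:z.shape[1]]
    K=d["K"];P=np.stack([(u-K[0,2])*z/K[0,0],(v-K[1,2])*z/K[1,1],z],-1)
    W=(P-d["t"])@d["R"]   # R^T(P-t)
    W[z<=0]=np.nan
    return W
def proj(d,X):
    c=np.asarray(X)@d["R"].T+d["t"];p=c@d["K"].T;return p[...,:2]/p[...,2:]
E
python3 - <<'E'
from h import *
t=load("top0.npz");s=load("scene0.npz")
def crop(f,u0,u1,v0,v1,k): return cv2.resize(f[v0:v1,u0:u1,::-1],None,fx=k,fy=k,interpolation=cv2.INTER_CUBIC)
a=crop(t["frame"],340,420,190,260,5);b=crop(s["frame"],150,230,195,280,5)
b=b[:350]
cv2.imwrite("pics/c1.png",np.hstack([a,cv2.resize(crop(s["frame"],150,230,200,280,5),(400,350))]))
a=crop(t["frame"],180,300,130,205,5);cv2.imwrite("pics/c2.png",a)
cv2.imwrite("pics/c3.png",crop(s["frame"],290,430,145,270,5))
W=cloud(t)
for (v,u) in [(216,386),(213,380),(235,372),(245,375),(300,300),(165,235)]: print(u,v,np.round(W[v,u],1))
E
```

```text
386 216 [ 494.5 -285.2  216.9]
380 213 [ 511.8 -282.6  147.4]
372 235 [ 455.7 -282.9   12. ]
375 245 [ 422.5 -290.8   19.6]
300 300 [241.7 -47.4  -3.2]
235 165 [638.3 151.6 219.9]
```

View pics/c1.png

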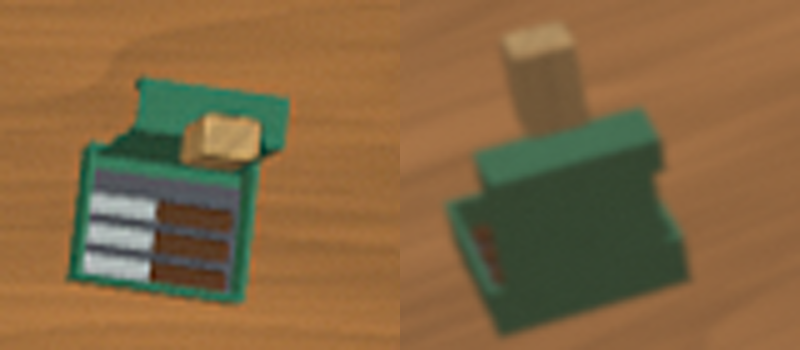

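View pics/c2.png

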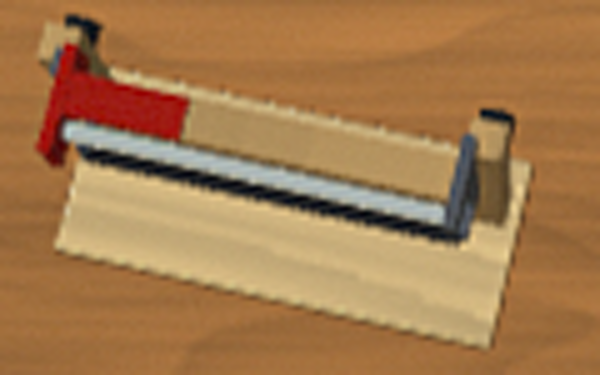

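View pics/c3.png

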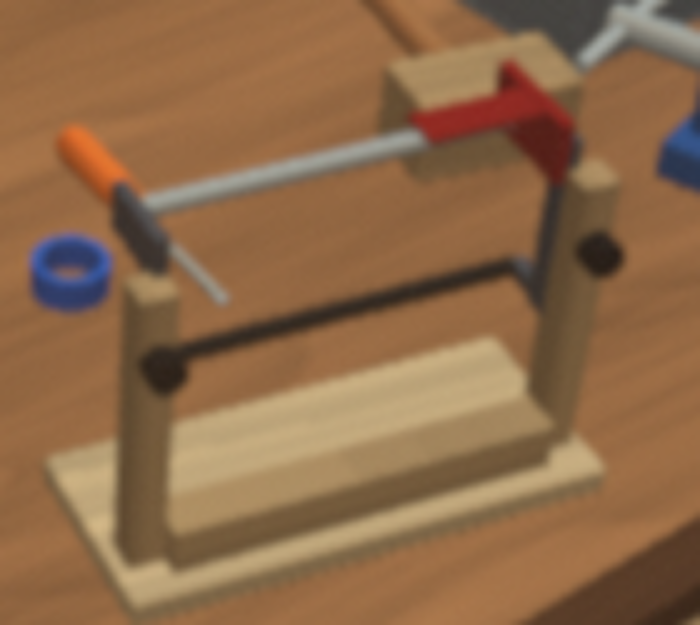

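```bash
cat > m1.py <<'E'
from h import *
import sys
np.set_printoptions(suppress=True,precision=1)
tn=sys.argv[1:] or ["top0.npz","scene0.npz"]
for n in tn:
    d=load(n);W=cloud(d)
    Z=W[...,2]
    f=d["frame"].astype(int);
    print(n,"table z", np.nanmedian(Z[(np.abs(Z)<15)&(W[...,0]>350)&(W[...,0]<600)&(abs(W[...,1]+60)<80)]))
    near=(np.abs(W[...,0]-480)<90)&(np.abs(W[...,1]+285)<90)
    for nm,m in [("handle top",near&(Z>208)&(Z<225)),("flange",near&(Z>140)&(Z<156)&(f[...,1]>f[...,0]+20)),]:
        P=W[m];
        if len(P)<5: print(nm,len(P));continue
        r=cv2.minAreaRect(P[:,:2].astype(np.float32)); print(nm,len(P),np.median(P[:,2]),"c",r)
    # rack
    nr=(np.abs(W[...,0]-640)<130)&(np.abs(W[...,1]-120)<170)
    red=nr&(f[...,0]>120)&(f[...,1]<60)&(f[...,2]<70)
    P=W[red];print("red",len(P),P.min(0),P.max(0),np.percentile(P[:,2],[5,50,95]))
    g=f.max(-1)-f.min(-1)
    rod=nr&(g<25)&(f.min(-1)>120)&(Z>190)
    P=W[rod];
    if len(P)>20:
        c=np.median(P,0);
        vx,vy,x0,y0=cv2.fitLine(P[:,:2].astype(np.float32),cv2.DIST_HUBER,0,.01,.01).ravel()
        print("rod",len(P),P.min(0),P.max(0),"dir",vx,vy,"yaw",np.arctan2(-vx,vy),"pt",x0,y0,"z pct",np.percentile(P[:,2],[5,50,95]))
    base=nr&(Z>8)&(Z<40)
E
python3 m1.py
```

```text
top0.npz table z 0.5168214885188216
handle top 98 215.20723176790347 c ((490.794677734375, -284.4808654785156), (32.43245315551758, 23.66484260559082), 82.11376190185547)
flange 236 150.46808980011917 c ((504.34600830078125, -286.8374938964844), (89.47860717773438, 49.62956237792969), 81.95389556884766)
red 273 [646.9 202.9 131.3] [721.5 287.2 247.7] [235.4 239.8 243.8]
rod 289 [611.4  55.1 208.8] [672.5 274.6 228.8] dir 0.2144573 0.9767334 yaw -0.21613617 pt 640.0158 164.74892 z pct [216.1 220.8 225.6]
scene0.npz table z 0.30353434472780316
handle top 105 213.884601233021 c ((496.81500244140625, -286.09130859375), (33.62822723388672, 26.58409309387207), 86.15449523925781)
flange 291 150.27654272818424 c ((518.3208618164062, -289.3202209472656), (87.20623016357422, 32.2444953918457), 80.92090606689453)
red 158 [655.1 205.1 234.7] [711.  284.7 244.1] [237.1 240.1 242.5]
rod 139 [622.9  59.7 216.9] [661.3 215.  226.5] dir 0.21101938 0.9774819 yaw -0.2126177 pt 640.5809 134.93913 z pct [218.6 221.6 224.5]
```

Request:
{"api": "apply_moves", "payload": {"steps": [[0, 0, -1.5, 7, 100], [0, 0, -1.5, 7, 100], [0, 0, -1.5, 7, 100], [0, 0, -1.5, 7, 100], [0, 0, -1.5, 7, 100], [0, 0, -1.5, 7, 100], [0, 0, -1.5, 7, 100], [0, 0, -1.5, 7, 100]]}}

```text
clock: 1.62
tool_pos: [185.3, 595.7, 352.7]
tcp_rot: [1.901, 2.499, -0.011]
contact_force: [-0.0, -0.3, -0.4]
opening: 85.6
```

```bash
cat >> h.py <<'E'
def yang(rv):
    from scipy.spatial.transform import Rotation as R
    y=R.from_rotvec(rv).as_matrix()[:,1];return np.degrees(np.arctan2(y[1],y[0]))
def plan(p,ya,tgt,yt,n,grip):
    p=np.array(p,float);d=(np.array(tgt)-p)/n;s=-(yt-ya)/n
    for i in range(n):
        a=np.radians(ya-s*i);y=np.array([np.cos(a),np.sin(a)]);x=np.array([-y[1],y[0]])
        print([round(float(d[:2]@x)/10,2),round(float(d[:2]@y)/10,2),round(-d[2]/10,2),round(s,1),grip],end=", ")
    print()
E
python3 - <<'E'
from h import *
from cell import observe
s=observe();p=s["tool_pos"];ya=yang(s["tcp_rot"]);print(p,ya)
plan(p,ya,(480,180,350),-8.2,14,100)
E
```

```text
[185.33761435 595.68820433 352.71009798] 15.492133260946451
[-3.42, 1.24, np.float64(0.02), np.float64(1.7), 100], [-3.39, 1.34, np.float64(0.02), np.float64(1.7), 100], [-3.34, 1.44, np.float64(0.02), np.float64(1.7), 100], [-3.3, 1.53, np.float64(0.02), np.float64(1.7), 100], [-3.25, 1.63, np.float64(0.02), np.float64(1.7), 100], [-3.2, 1.73, np.float64(0.02), np.float64(1.7), 100], [-3.15, 1.82, np.float64(0.02), np.float64(1.7), 100], [-3.1, 1.91, np.float64(0.02), np.float64(1.7), 100], [-3.04, 2.0, np.float64(0.02), np.float64(1.7), 100], [-2.98, 2.09, np.float64(0.02), np.float64(1.7), 100], [-2.92, 2.18, np.float64(0.02), np.float64(1.7), 100], [-2.85, 2.26, np.float64(0.02), np.float64(1.7), 100], [-2.78, 2.35, np.float64(0.02), np.float64(1.7), 100], [-2.71, 2.43, np.float64(0.02), np.float64(1.7), 100],
```

Request:
{"api": "apply_moves", "payload": {"steps": [[-3.4, 1.25, 0, 3, 100], [-3.35, 1.4, 0, 3, 100], [-3.3, 1.6, 0, 3, 100], [-3.2, 1.8, 0, 3, 100], [-3.1, 1.9, 0, 3, 100], [-3.0, 2.0, 0, 3, 100], [-3.0, 2.2, 0, 3, 100], [-2.9, 2.3, 0, 3, 100]]}}

```text
clock: 2.28
tool_pos: [351.1, 348.7, 356.3]
tcp_rot: [2.398, 2.03, 0.0]
contact_force: [1.1, 0.7, 0.5]
opening: 85.1
```

Request:
{"api": "apply_moves", "payload": {"steps": [[-2.7, 2.5, 0, 0, 100], [-2.7, 2.5, 0, 0, 100], [-2.7, 2.5, 0, 0, 100], [-2.7, 2.5, 0, 0, 100], [-2.7, 2.5, 0, 0, 100], [-2.7, 2, 0, 0, 100]]}}

```text
clock: 2.78
tool_pos: [470.6, 154.0, 357.7]
tcp_rot: [2.401, 2.025, 0.005]
contact_force: [0.7, 0.8, -0.7]
opening: 85.4
```

```bash
cat > w.py <<'E'
import sys
from h import *
from cell import observe,cams
from scipy.spatial.transform import Rotation as R
n=sys.argv[1]
s=observe();im=cams.get_image("wrist")
T=np.eye(4);T[:3,:3]=R.from_rotvec(s["tcp_rot"]).as_matrix();T[:3,3]=s["tool_pos"]
M=np.linalg.inv(T@im["tool_from_camera"])
np.savez(n+".npz",frame=im["frame"],range_z=im["range_z"],K=im["K"],R=M[:3,:3],t=M[:3,3])
cv2.imwrite(f"pics/{n}.png",im["frame"][:,:,::-1])
print(s["clock"],s["tool_pos"],yang(s["tcp_rot"]),s["contact_force"])
E
python3 w.py w1; python3 m1.py w1.npz
```

```text
2.7833 [470.56776222 153.97074995 357.74477004] -9.71617707728236 [ 0.68632261  0.80284113 -0.66077223]
w1.npz table z 0.8078584611871946
handle top 0
flange 0
red 2629 [656.9 203.  235.8] [684.8 261.1 242.9] [239.  240.2 241.4]
rod 4374 [514.9  49.6 202.2] [669.3 267.5 426. ] dir 0.22125714 0.9752155 yaw -0.22310337 pt 641.9246 171.10382 z pct [220.4 222.5 406.3]
```

View pics/w1.png

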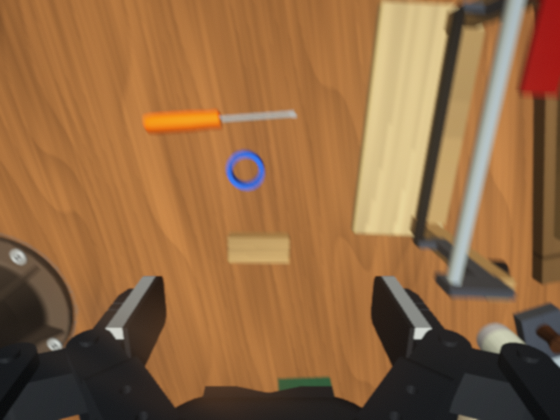

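```bash
cat > rod.py <<'E'
from h import *
import sys
from scipy.optimize import least_squares
np.set_printoptions(suppress=True,precision=2)
for n in sys.argv[1:]:
    d=load(n);W=cloud(d);f=d["frame"].astype(int);Z=W[...,2]
    g=f.max(-1)-f.min(-1)
    m=(np.abs(W[...,0]-640)<50)&(W[...,1]>60)&(W[...,1]<200)&(g<40)&(f.min(-1)>100)&(Z>208)&(Z<232)
    P=W[m]
    def res(q):
        x0,yaw,z0,sl=q
        y=np.array([-np.sin(yaw),np.cos(yaw)]);x=np.array([np.cos(yaw),np.sin(yaw)])
        r=P[:,:2]-np.array([x0,150]);u=r@x;v=r@y
        return np.hypot(u,P[:,2]-z0-sl*v)-6
    q=least_squares(res,[642,-.21,216,0],loss="soft_l1",f_scale=1).x
    print(n,len(P),"x@y=150",q[0],"yaw",q[1],"top z",q[2]+6,"slope",q[3],"rms",np.median(abs(res(q))))
    red=(np.abs(W[...,0]-670)<60)&(np.abs(W[...,1]-240)<60)&(f[...,0]>120)&(f[...,1]<60)&(f[...,2]<70)
    P2=W[red&(Z>230)];print("keeper top z",np.median(P2[:,2]))
    y=np.array([-np.sin(q[1]),np.cos(q[1])]);x=np.array([np.cos(q[1]),np.sin(q[1])])
    r=P2[:,:2]-np.array([q[0],150]);print("keeper u",np.percentile(r@x,[1,50,99]),"v",np.percentile(r@y,[1,50,99]),"n",len(P2))
    C=-d["R"].T@d["t"];print("cam",C)
E
python3 rod.py w1.npz top0.npz scene0.npz
```

```text
w1.npz 2281 x@y=150 639.6003570732437 yaw -0.21422376693513465 top z 222.9064897270958 slope -0.0010480534608632364 rms 0.4202716253512282
keeper top z 240.21055545946268
keeper u [ 4.69 14.85 29.18] v [ 60.56  83.68 114.77] n 2629
cam [482.59 228.63 501.12]
top0.npz 184 x@y=150 637.0764553873444 yaw -0.21207296092412423 top z 222.74714437678045 slope -0.003291064003415497 rms 1.54793634038742
keeper top z 239.79105245288315
keeper u [-16.54  17.32  42.01] v [ 61.06 104.59 135.96] n 270
cam [ 336.77    1.8  1517.41]
scene0.npz 173 x@y=150 641.4227824307527 yaw -0.2251977483219775 top z 222.6898354017139 slope -0.007141441125917703 rms 1.271908025551717
keeper top z 240.12430857040624
keeper u [-12.22  17.26  40.5 ] v [ 62.02 104.08 135.58] n 158
cam [1447.3  -591.84 1009.73]
```

Request:
{"api": "apply_moves", "payload": {"steps": [[-4.0, 0.9, 0, 0, 100], [-4.0, 0.9, 0, 0, 100], [-4.0, 0.9, 0, 0, 100], [-4.0, 0.9, 0, 0, 100], [-4.0, 0.9, 0, 0, 100], [-4.0, 0.9, 0, 0, 100], [-4.0, 0.9, 0, 0, 100], [-4.0, 0.9, 0, 0, 100]]}}

```text
clock: 3.5
tool_pos: [487.6, -177.4, 358.3]
tcp_rot: [2.396, 2.025, 0.008]
contact_force: [0.3, -0.1, 0.2]
opening: 85.4
```

Request:
{"api": "apply_moves", "payload": {"steps": [[-3.5, 0.8, 0, 0, 100], [-2.5, 0.7, 0, 0, 100], [0, 0, 0, 0, 100]]}}

```text
clock: 3.75
tool_pos: [491.5, -248.6, 357.9]
tcp_rot: [2.401, 2.018, 0.007]
contact_force: [-0.0, -0.0, -0.1]
opening: 85.4
```

```bash
python3 w.py w2; python3 m1.py w2.npz
```

```text
3.75 [ 491.51859425 -248.58417875  357.93623255] -9.904910758294964 [-0.04008675 -0.00987306 -0.07018417]
w2.npz table z 0.6510870222468775
handle top 1015 215.34172858537036 c ((493.9030456542969, -283.4984436035156), (33.07262420654297, 23.95665168762207), 82.52314758300781)
flange 2044 150.70060229426014 c ((515.4381103515625, -286.7122802734375), (89.79954528808594, 30.7011661529541), 83.65377044677734)Traceback (most recent call last):
  File "m1.py", line 18, in <module>
    P=W[red];print("red",len(P),P.min(0),P.max(0),np.percentile(P[:,2],[5,50,95]))
                                ~~~~~^^^
    return umr_minimum(a, axis, None, out, keepdims, initial, where)
ValueError: zero-size array to reduction operation minimum which has no identity
```

View pics/w2.png

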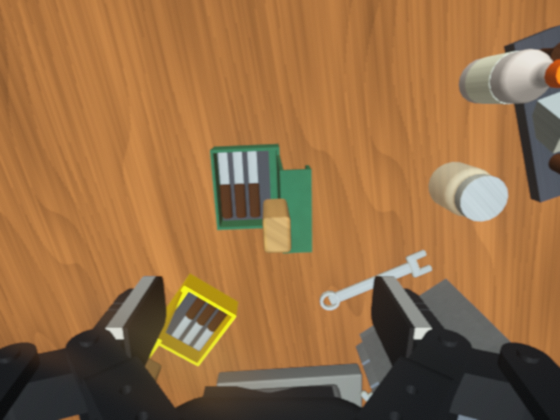

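Request:
{"api": "apply_moves", "payload": {"steps": [[-1.75, 0.4, 1, -1.5, 100], [-1.7, 0.4, 2, -1.5, 100], [0, 0, 3, 0, 100], [0, 0, 3, 0, 100], [0, 0, 1.5, 0, 100], [0, 0, 0, 0, 100]]}}

```text
clock: 4.3
tool_pos: [495.2, -278.9, 251.5]
tcp_rot: [2.34, 2.083, 0.01]
contact_force: [-0.2, 0.3, -0.2]
opening: 85.7
```

```bash
python3 w.py w3; python3 m1.py w3.npz 2>/dev/null
```

```text
4.3 [ 495.1772482  -278.90241128  251.50789487] -6.6368157914289485 [-0.21902715  0.30416667 -0.16261048]
w3.npz table z 0.652250384674077
handle top 2423 215.301818942807 c ((493.9518737792969, -283.69586181640625), (33.69801712036133, 23.823097229003906), 83.69535064697266)
flange 4133 150.68042482936144 c ((515.3886108398438, -286.71209716796875), (89.50691986083984, 31.58191680908203), 82.63249969482422)
```

View pics/w3.png

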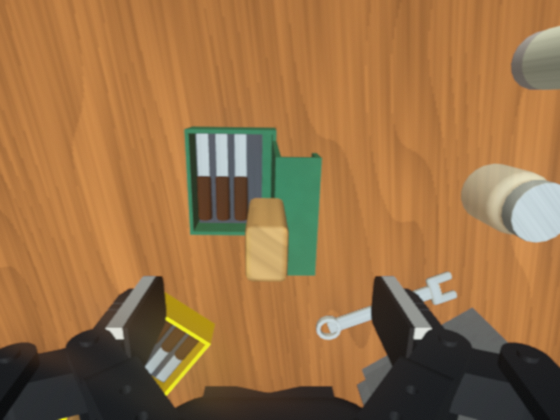

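Request:
{"api": "apply_moves", "payload": {"steps": [[-0.25, 0, 1.5, 0, 100], [-0.25, -0.05, 2, 0, 100], [0, 0, 2, 0, 100], [0, 0, 1.2, 0, 100], [0, 0, 0, 0, 100]]}}

```text
clock: 4.77
tool_pos: [498.9, -282.1, 192.2]
tcp_rot: [2.326, 2.08, 0.015]
contact_force: [-0.6, -0.5, -0.7]
opening: 85.4
```

```bash
python3 w.py w4
```

```text
4.7667 [ 498.91659458 -282.12453264  192.16617306] -6.387063163199625 [-0.62136946 -0.48823482 -0.73965183]
```

Request:
{"api": "apply_moves", "payload": {"steps": [[-0.1, -0.3, 0.8, 0, 100], [-0.1, -0.2, 0.8, 0, 100], [0, 0, 0, 0, 100]]}}

```text
clock: 5.07
tool_pos: [495.6, -284.0, 180.3]
tcp_rot: [2.319, 2.077, 0.018]
contact_force: [0.5, -0.1, -0.3]
opening: 85.8
```

Request:
{"api": "apply_moves", "payload": {"steps": [[0, -0.15, 0.45, 0, 100], [0, -0.05, 0, 0, 100]]}}

```text
clock: 5.23
tool_pos: [493.8, -284.0, 176.2]
tcp_rot: [2.318, 2.076, 0.018]
contact_force: [0.7, 0.7, 0.6]
opening: 85.6
```

```bash
cat > st.py <<'E'
from h import *
from cell import observe
from scipy.spatial.transform import Rotation as R
np.set_printoptions(suppress=True,precision=2)
s=observe();M=R.from_rotvec(s["tcp_rot"]).as_matrix()
print(s["clock"],s["tool_pos"],"yang",round(yang(s["tcp_rot"]),2),"zaxis",np.round(M[:,2],4),"F",s["contact_force"],"M",s["wrist_torque"],"op",s["opening"],"j",s["joint_positions"])
E
python3 st.py
```

```text
5.2333 [ 493.78 -283.98  176.2 ] yang -6.3 zaxis [ 0.03 -0.01 -1.  ] F [0.68 0.66 0.57] M [0.01 0.   0.02] op 85.57155511681638 j [-0.64  0.47  1.78  0.01  0.87 -0.53]
```

Request:
{"api": "apply_moves", "payload": {"steps": [[0, 0, 0, 0, 60], [0, 0, 0, 0, 40], [0, 0, 0, 0, 30], [0, 0, 0, 0, 20], [0, 0, 0, 0, 20]]}}

```text
clock: 5.65
tool_pos: [493.9, -284.3, 177.0]
tcp_rot: [2.318, 2.075, 0.019]
contact_force: [3.8, -0.7, 2.2]
opening: 25.5
```

```bash
python3 st.py
```

```text
5.65 [ 493.95 -284.28  177.02] yang -6.32 zaxis [ 0.03 -0.01 -1.  ] F [ 3.77 -0.65  2.18] M [-0.05 -0.67 -0.06] op 25.493854665647955 j [-0.64  0.46  1.78  0.01  0.87 -0.53]
```

Request:
{"api": "apply_moves", "payload": {"steps": [[0, 0, 0, 0, 0], [0, 0, 0, 0, 0], [0, 0, 0, 0, 0]]}}

```text
clock: 5.9
tool_pos: [492.6, -283.8, 177.9]
tcp_rot: [2.32, 2.078, 0.015]
contact_force: [-0.3, 0.0, 0.5]
opening: 23.6
```

```bash
python3 st.py; python3 w.py w5
```

```text
5.9 [ 492.6  -283.76  177.86] yang -6.31 zaxis [ 0.03 -0.01 -1.  ] F [-0.27  0.02  0.51] M [-0.01  0.72 -0.08] op 23.609671815935243 j [-0.64  0.46  1.78  0.01  0.87 -0.53]
5.9 [ 492.60488428 -283.75660551  177.85778785] -6.305675002930607 [-0.27098772  0.01634447  0.51332863]
```

View pics/w5.png

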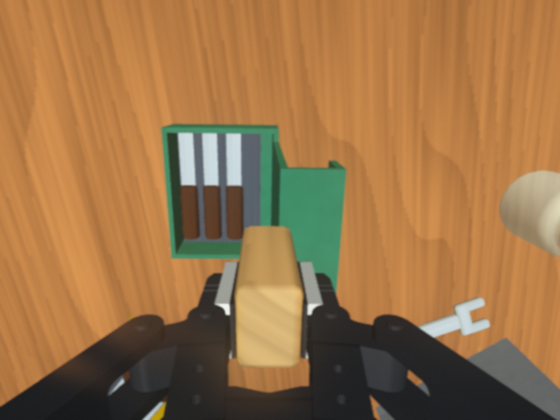

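Request:
{"api": "apply_moves", "payload": {"steps": [[0, 0, -0.3, 0, 0], [0, 0, -0.6, 0, 0], [0, 0, -1, 0, 0], [0, 0, -1.2, 0, 0], [0, 0, -1.2, 0, 0], [0, 0, -0.8, 0, 0], [0, 0, -0.3, 0, 0], [0, 0, 0, 0, 0]]}}

```text
clock: 6.62
tool_pos: [491.4, -282.6, 235.2]
tcp_rot: [2.321, 2.078, 0.017]
contact_force: [0.5, -0.9, -5.4]
opening: 23.5
```

```bash
python3 st.py; python3 w.py w6
```

```text
6.6167 [ 491.42 -282.56  235.16] yang -6.33 zaxis [ 0.03 -0.01 -1.  ] F [ 0.53 -0.95 -5.36] M [ 0.05 -0.12 -0.01] op 23.49542375160481 j [-0.64  0.39  1.72  0.01  1.   -0.53]
6.6167 [ 491.42115418 -282.55852495  235.16024582] -6.33059580416411 [ 0.53091263 -0.94520446 -5.36096676]
```

View pics/w6.png

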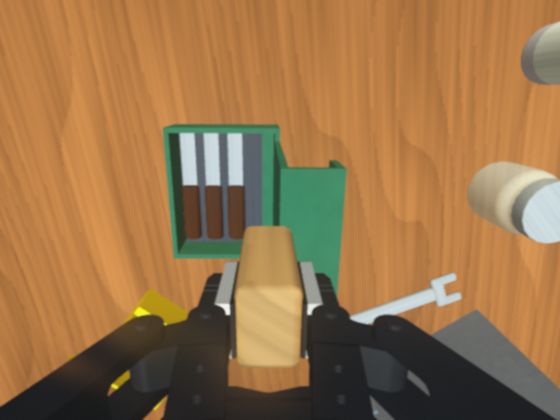

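Request:
{"api": "apply_moves", "payload": {"steps": [[0, 0, -0.6, 0, 0], [0, 0, -1.2, 0, 0], [0, 0, -1.8, 0, 0], [0, 0, -1.8, 0, 0], [0, 0, -1.8, 0, 0], [0, 0, -1.2, 0, 0], [0, 0, -0.5, 0, 0], [0, 0, 0, 0, 0]]}}

```text
clock: 7.33
tool_pos: [487.9, -280.6, 324.9]
tcp_rot: [2.328, 2.084, 0.015]
contact_force: [-0.3, -0.5, -6.0]
opening: 23.5
```

```bash
cat > cad.py <<'E'
import sys
from h import *
from cell import observe
from scipy.spatial.transform import Rotation as R
np.set_printoptions(suppress=True,precision=2)
d=load(sys.argv[1]);W=cloud(d);f=d["frame"].astype(int)
s=observe();p=s["tool_pos"];M=R.from_rotvec(s["tcp_rot"]).as_matrix()
# tool coords
T=(W-p)@M
g=(f[...,1]>f[...,0]+25)&(f[...,1]>f[...,2]+10)
u,v=np.meshgrid(np.arange(560),np.arange(420))
fl=g&(T[...,2]>10)&(T[...,2]<45)&(abs(T[...,0])<90)
P=T[fl];print("flange tool",len(P),"z",np.percentile(P[:,2],[5,50,95]),"rect",cv2.minAreaRect(P[:,:2].astype(np.float32)),"y",np.percentile(P[:,1],[1,50,99]),"x",np.percentile(P[:,0],[1,50,99]))
A=np.c_[P[:,:2],np.ones(len(P))];c=np.linalg.lstsq(A,P[:,2],rcond=None)[0];print("plane z=ax+by+c (tool)",c)
Pw=W[fl];A=np.c_[Pw[:,:2],np.ones(len(Pw))];c=np.linalg.lstsq(A,Pw[:,2],rcond=None)[0];print("world slopes",c[:2],"center",np.median(Pw,0), "rect",cv2.minAreaRect(Pw[:,:2].astype(np.float32)))
E
python3 st.py; python3 w.py w7; python3 cad.py w7.npz
```

```text
7.3333 [ 487.89 -280.57  324.86] yang -6.34 zaxis [ 0.02 -0.01 -1.  ] F [-0.26 -0.52 -5.97] M [-0.04 -0.09  0.02] op 23.50778911210472 j [-0.64  0.31  1.59  0.01  1.22 -0.53]
7.3333 [ 487.88749799 -280.57329887  324.85888614] -6.3444168031976265 [-0.26417713 -0.51516879 -5.96647517]
flange tool 5962 z [24.75 25.83 27.19] rect ((10.612930297851562, 21.450611114501953), (31.932781219482422, 69.9758071899414), 89.73758697509766) y [ 5.57 23.55 36.87] x [-15.28  23.21  45.19]
plane z=ax+by+c (tool) [ 0.01 -0.01 26.19]
world slopes [ 0.03 -0.01] center [ 513.75 -259.9   298.76] rect ((510.7828063964844, -272.50445556640625), (69.94066619873047, 31.846878051757812), 83.93018341064453)
```

Request:
{"api": "apply_moves", "payload": {"steps": [[0.6, 0, 0, 0.4, 0], [1.2, 0, 0, 0.4, 0], [1.8, -0.1, 0, 0.4, 0], [2.4, -0.1, 0, 0.4, 0], [2.6, -0.1, 0, 0.4, 0], [2.6, -0.1, 0, 0.4, 0], [2.6, -0.1, 0, 0.4, 0], [2.6, -0.1, 0, 0.4, 0]]}}

```text
clock: 8.05
tool_pos: [503.1, -112.0, 314.7]
tcp_rot: [2.408, 2.012, 0.007]
contact_force: [1.3, -0.4, -5.2]
opening: 23.4
```

Request:
{"api": "apply_moves", "payload": {"steps": [[2.6, -0.1, 0, 0.4, 0], [2.6, -0.1, 0, 0.4, 0], [2.6, -0.1, 0, 0.4, 0], [2.6, -0.1, 0, 0.4, 0], [2.6, -0.1, 0, 0.4, 0], [2.6, -0.1, 0, 0.4, 0], [2.4, -0.1, 0, 0.2, 0], [2, -0.1, 0, 0, 0]]}}

```text
clock: 8.72
tool_pos: [532.1, 99.9, 306.8]
tcp_rot: [-2.456, -1.949, 0.007]
contact_force: [0.3, -0.6, -5.6]
opening: 23.1
```

```bash
python3 st.py
```

```text
8.7167 [532.09  99.86 306.76] yang -13.15 zaxis [-0.01  0.   -1.  ] F [ 0.29 -0.61 -5.64] M [-0.11 -0.2   0.04] op 23.108973459966975 j [0.06 0.3  1.66 0.   1.19 0.29]
```

Request:
{"api": "apply_moves", "payload": {"steps": [[1.8, 0, -0.6, 0, 0], [1.0, 0, -0.6, 0, 0], [0.4, 0, -0.3, -0.5, 0], [0, 0, 0, 0, 0], [0, 0, 0, 0, 0]]}}

```text
clock: 9.13
tool_pos: [537.9, 136.7, 318.1]
tcp_rot: [-2.44, -1.963, 0.017]
contact_force: [0.3, 0.9, -5.3]
opening: 23.7
```

```bash
python3 st.py; python3 w.py w8; python3 cad.py w8.npz; python3 rod.py w8.npz
```

```text
9.1333 [537.87 136.74 318.07] yang -12.37 zaxis [-0.01  0.   -1.  ] F [ 0.3   0.89 -5.28] M [ 0.09 -0.15  0.02] op 23.685493571121448 j [0.13 0.32 1.6  0.   1.24 0.34]
9.1333 [537.87320048 136.74453894 318.07131299] -12.372339300122647 [ 0.29605809  0.89134869 -5.2775938 ]
flange tool 5978 z [25.38 26.5  27.78] rect ((10.555349349975586, 21.32724380493164), (70.43050384521484, 31.927413940429688), 0.20565855503082275) y [ 5.53 23.57 36.82] x [-15.05  23.32  45.41]
plane z=ax+by+c (tool) [ 0.   -0.01 26.97]
world slopes [-0. -0.] center [564.56 154.85 291.21] rect ((560.489501953125, 142.27842712402344), (70.41226196289062, 32.157596588134766), 77.55926513671875)
w8.npz 3574 x@y=150 639.6393185441559 yaw -0.2144758514065388 top z 222.9712296723431 slope -0.0006451598614550236 rms 0.3605156559540603
keeper top z 240.266884450033
keeper u [ 3.92 16.39 29.22] v [60.53 77.93 93.81] n 3137
cam [555.93 210.73 461.15]
```

View pics/w8.png

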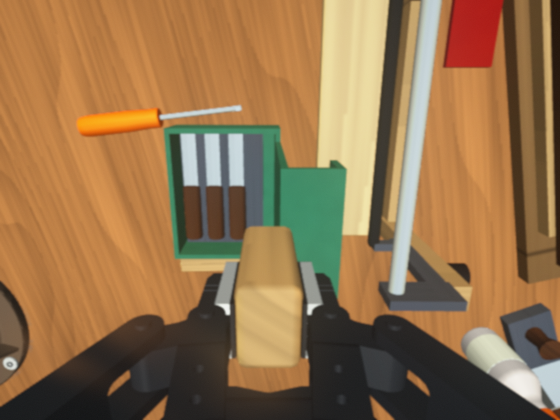

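Request:
{"api": "apply_moves", "payload": {"steps": [[0.1, 0.5, 0, 0, 0], [0.2, 1, 0, 0, 0], [0.3, 1.3, 0, 0, 0], [0.3, 1.3, 0, 0, 0], [0.3, 1.3, 0, 0, 0], [0.2, 1, 0, 0, 0], [0.1, 0.6, 0, 0, 0], [0, 0, 0, 0, 0]]}}

```text
clock: 9.85
tool_pos: [616.9, 129.4, 315.7]
tcp_rot: [-2.449, -1.954, 0.017]
contact_force: [0.5, 0.3, -5.4]
opening: 23.3
```

```bash
python3 st.py; python3 w.py w9; python3 cad.py w9.npz; python3 rod.py w9.npz
```

```text
9.85 [616.91 129.37 315.71] yang -12.83 zaxis [-0.01  0.   -1.  ] F [ 0.47  0.28 -5.45] M [ 0.07 -0.21  0.05] op 23.32168828834529 j [0.1  0.44 1.42 0.   1.3  0.32]
9.85 [616.9057992  129.37101307 315.7050851 ] -12.833879795664465 [ 0.46794909  0.27775124 -5.44784635]
flange tool 6023 z [25.35 26.43 27.75] rect ((9.866504669189453, 22.174758911132812), (32.037715911865234, 71.84707641601562), 89.35601806640625) y [ 6.22 24.32 37.64] x [-16.42  23.14  45.31]
plane z=ax+by+c (tool) [ 0.01 -0.01 26.94]
world slopes [-0.   -0.01] center [643.79 147.2  288.79] rect ((639.6171264648438, 134.0716552734375), (71.79068756103516, 32.17086410522461), 77.79151153564453)
w9.npz 1149 x@y=150 639.7746272762723 yaw -0.21177346349705514 top z 223.0413447142501 slope -0.0014832453431713596 rms 0.35722676811697074
keeper top z 240.2916964349671
keeper u [ 4.48 16.66 28.91] v [ 61.13  82.92 102.59] n 3700
cam [635.53 203.38 458.7 ]
```

View pics/w9.png

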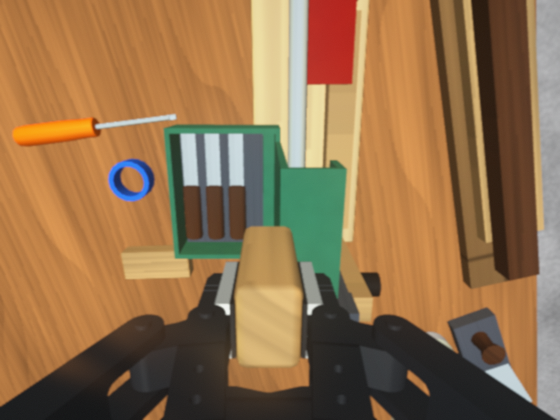

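Request:
{"api": "apply_moves", "payload": {"steps": [[0.2, -0.15, 0.3, -0.3, 0], [0.2, -0.15, 0.6, -0.3, 0], [0, 0, 0.8, 0, 0], [0, 0, 0.7, 0, 0], [0, 0, 0.3, 0, 0], [0, 0, 0, 0, 0]]}}

```text
clock: 10.4
tool_pos: [611.5, 134.3, 285.6]
tcp_rot: [-2.436, -1.967, 0.02]
contact_force: [0.1, -0.1, -5.1]
opening: 23.5
```

```bash
python3 st.py; python3 w.py w10; python3 cad.py w10.npz; python3 rod.py w10.npz
```

```text
10.4 [611.5  134.26 285.59] yang -12.16 zaxis [-0.02  0.   -1.  ] F [ 0.05 -0.09 -5.08] M [ 0.   -0.18  0.05] op 23.48531180712089 j [0.11 0.45 1.47 0.   1.23 0.32]
10.4 [611.50345277 134.26236705 285.58656389] -12.160306096380307 [ 0.05328179 -0.08990039 -5.079866  ]
flange tool 6020 z [25.64 26.76 28.06] rect ((10.192367553710938, 21.483509063720703), (32.012149810791016, 70.85883331298828), 89.55760192871094) y [ 5.55 23.6  36.94] x [-16.46  22.98  45.19]
plane z=ax+by+c (tool) [ 0.01 -0.01 27.06]
world slopes [-0.01 -0.01] center [638.2  152.29 258.62] rect ((634.1550903320312, 139.67214965820312), (70.8015365600586, 32.16912078857422), 78.27173614501953)
w10.npz 1152 x@y=150 639.7290542272058 yaw -0.2107913178091899 top z 223.00918533554412 slope -0.0005926569006480716 rms 0.35093162230091757
keeper top z 240.3393544188369
keeper u [ 4.49 16.91 29.43] v [60.88 81.3  99.47] n 4692
cam [629.56 208.48 428.54]
```

Request:
{"api": "apply_moves", "payload": {"steps": [[0, 0.2, 0, 0, 0], [0, 0.2, 0.2, 0.3, 0], [0, 0, 0.2, 0, 0], [0, 0, 0, 0, 0]]}}

```text
clock: 10.78
tool_pos: [616.2, 133.4, 282.2]
tcp_rot: [-2.442, -1.961, 0.018]
contact_force: [-0.7, -0.2, -4.8]
opening: 23.4
```

```bash
cat >> cad.py <<'E'
r=cv2.minAreaRect(Pw[:,:2].astype(np.float32));cx,cy=r[0];yw=-0.2128
rx=639.65+np.tan(-yw)*(cy-150)
print("hook u",(cx-rx)*np.cos(yw),"bearing z",np.median(Pw[:,2])-4)
y=M[:,1];hc=p+21.6*M[:,1]+0.2*M[:,0]+30.6*M[:,2];e=hc[:2]-np.array([644.0,170.0])
print("hook centre",hc,"rack u,v",e@[np.cos(yw),np.sin(yw)],e@[-np.sin(yw),np.cos(yw)])
E
python3 st.py; python3 w.py w11; python3 cad.py w11.npz
```

```text
10.7833 [616.15 133.37 282.24] yang -12.49 zaxis [-0.01  0.   -1.  ] F [-0.73 -0.19 -4.85] M [-0.02 -0.14 -0.03] op 23.433181811165102 j [0.11 0.46 1.47 0.   1.23 0.33]
10.7833 [616.15168935 133.36617404 282.23614292] -12.494551804878638 [-0.72946443 -0.1904418  -4.8469645 ]
flange tool 6006 z [25.68 26.76 28.07] rect ((10.027191162109375, 21.476795196533203), (31.945140838623047, 71.0350570678711), 89.65079498291016) y [ 5.56 23.64 36.96] x [-16.59  22.94  45.14]
plane z=ax+by+c (tool) [ 0.   -0.01 27.22]
world slopes [-0.   -0.01] center [642.92 151.24 255.3 ] rect ((638.831787109375, 138.53857421875), (70.98503112792969, 32.0919189453125), 77.84379577636719)
hook u 1.6208684393344117 bearing z 251.30001149605704
hook centre [636.86 128.92 251.54] rack u,v 1.6972046589656777 -41.65663084005803
```

Request:
{"api": "apply_moves", "payload": {"steps": [[0, 0, 0.3, 0, 0], [0, 0, 0.5, 0, 0], [0, 0, 0.5, 0, 0], [0, 0, 0.4, 0, 0], [0, 0, 0.2, 0, 0], [0, 0, 0, 0, 0]]}}

```text
clock: 11.33
tool_pos: [615.8, 133.3, 261.3]
tcp_rot: [-2.443, -1.961, 0.018]
contact_force: [-0.3, -0.1, -5.4]
opening: 23.8
```

```bash
python3 st.py; python3 w.py w12; python3 cad.py w12.npz
```

```text
11.3333 [615.78 133.32 261.28] yang -12.5 zaxis [-0.01  0.   -1.  ] F [-0.33 -0.09 -5.44] M [-0.01 -0.14  0.06] op 23.780185539912853 j [0.11 0.48 1.5  0.   1.18 0.33]
11.3333 [615.77524654 133.31674027 261.28228279] -12.495483951527659 [-0.32974122 -0.08762266 -5.43921482]
flange tool 6009 z [25.65 26.72 28.05] rect ((10.07574462890625, 21.49677276611328), (31.985126495361328, 71.099853515625), 89.68397521972656) y [ 5.58 23.61 36.97] x [-16.56  22.99  45.13]
plane z=ax+by+c (tool) [ 0.   -0.01 27.2 ]
world slopes [-0.   -0.01] center [642.53 151.26 234.35] rect ((638.4771118164062, 138.53738403320312), (71.04861450195312, 32.121070861816406), 77.81047058105469)
hook u 1.2744447815368873 bearing z 230.35224720307517
hook centre [636.47 128.88 230.56] rack u,v 1.3288829648353175 -41.7835568860948
```

Request:
{"api": "apply_moves", "payload": {"steps": [[0, 0, 0.15, 0, 0], [0, 0, 0.15, 0, 0], [0, 0, 0.1, 0, 0], [0, 0, 0.1, 0, 0]]}}

```text
clock: 11.72
tool_pos: [616.0, 133.4, 256.6]
tcp_rot: [-2.443, -1.961, 0.016]
contact_force: [0.9, 0.9, -5.4]
opening: 23.2
```

```bash
python3 st.py
```

```text
11.7167 [616.01 133.37 256.63] yang -12.5 zaxis [-0.01  0.   -1.  ] F [ 0.89  0.94 -5.41] M [-0.03 -0.17 -0.02] op 23.2259591603248 j [0.11 0.48 1.5  0.   1.17 0.33]
```

Request:
{"api": "apply_moves", "payload": {"steps": [[0, 0, 0.08, 0, 0], [0, 0, 0.08, 0, 0], [0, 0, 0.06, 0, 0]]}}

```text
clock: 11.97
tool_pos: [616.0, 133.4, 254.3]
tcp_rot: [-2.443, -1.961, 0.016]
contact_force: [-1.2, -0.7, -5.1]
opening: 23.1
```

Request:
{"api": "apply_moves", "payload": {"steps": [[0, 0, 0.06, 0, 0], [0, 0, 0.05, 0, 0]]}}

```text
clock: 12.13
tool_pos: [616.0, 133.4, 253.4]
tcp_rot: [-2.443, -1.961, 0.015]
contact_force: [-1.1, 0.6, -1.4]
opening: 23.5
```

Request:
{"api": "apply_moves", "payload": {"steps": [[0.1, 0, 0, 0, 0], [0.3, 0, 0, 0, 0], [0.4, 0, 0, 0, 0], [0.4, 0, 0, 0, 0]]}}

```text
clock: 12.47
tool_pos: [619.0, 145.1, 254.0]
tcp_rot: [-2.445, -1.961, 0.015]
contact_force: [0.0, 0.1, -4.1]
opening: 23.6
```

```bash
python3 st.py; python3 w.py w13; python3 cad.py w13.npz
```

```text
12.4667 [619.05 145.1  253.98] yang -12.54 zaxis [-0.01 -0.   -1.  ] F [ 0.05  0.05 -4.08] M [-0.18 -0.12 -0.03] op 23.570954502956187 j [0.13 0.49 1.49 0.   1.17 0.34]
12.4667 [619.04896588 145.09849377 253.98217236] -12.543997558665872 [ 0.04900801  0.05273184 -4.08268045]
flange tool 5999 z [25.47 26.53 27.82] rect ((8.838382720947266, 21.4992733001709), (31.87713050842285, 71.64678955078125), 89.77532958984375) y [ 5.67 23.64 36.95] x [-16.69  22.23  44.3 ]
plane z=ax+by+c (tool) [ 0.01 -0.01 26.97]
world slopes [ 0.   -0.01] center [645.87 163.03 227.13] rect ((641.6994018554688, 149.86244201660156), (71.65431213378906, 31.987369537353516), 77.70796203613281)
hook u 2.0322262162827713 bearing z 223.12571171830518
hook centre [639.94 141.4  223.11] rack u,v 2.074505422993638 -28.816579771883525
```

Request:
{"api": "apply_moves", "payload": {"steps": [[0.4, -0.02, 0.02, 0, 0], [0.6, -0.02, 0.02, 0, 0], [0.6, -0.02, 0.02, 0, 0], [0.6, -0.02, 0.02, 0, 0], [0.6, -0.02, 0.02, 0, 0], [0.4, 0, 0, 0, 0]]}}

```text
clock: 13.02
tool_pos: [626.0, 180.4, 253.3]
tcp_rot: [-2.445, -1.962, 0.014]
contact_force: [-1.0, -1.6, -3.3]
opening: 23.6
```

```bash
python3 st.py; python3 w.py w14; python3 cad.py w14.npz
```

```text
13.0167 [625.96 180.45 253.27] yang -12.5 zaxis [-0.01 -0.   -1.  ] F [-0.98 -1.59 -3.3 ] M [-0.45 -0.18 -0.02] op 23.575894126869738 j [0.18 0.51 1.45 0.   1.18 0.4 ]
13.0167 [625.96001518 180.44868813 253.26901311] -12.50107872656193 [-0.98263923 -1.585675   -3.2953793 ]
flange tool 5130 z [25.53 26.61 27.85] rect ((9.896085739135742, 21.503597259521484), (69.7284164428711, 31.80506706237793), 0.006410498172044754) y [ 5.71 21.51 36.91] x [-16.92  18.83  44.29]
plane z=ax+by+c (tool) [-0.01 -0.04 27.73]
world slopes [0.03 0.  ] center [650.87 194.92 226.43] rect ((648.8253784179688, 186.12181091308594), (69.8083724975586, 31.893198013305664), 77.71287536621094)
hook u 1.3395744887524799 bearing z 222.4262487792043
hook centre [646.85 176.63 222.48] rack u,v 1.3834889015649243 7.084752272723718
```

View pics/w14.png

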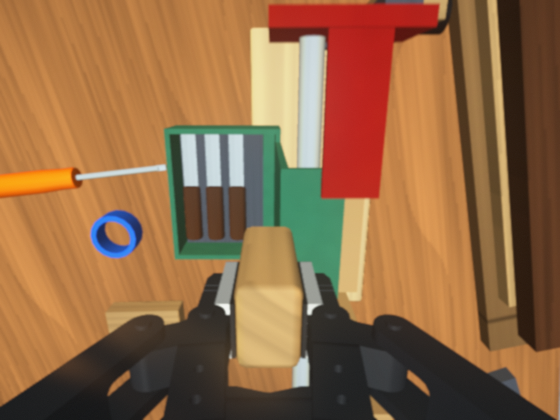

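Request:
{"api": "apply_moves", "payload": {"steps": [[0.4, 0, 0.02, 0, 0], [0.6, 0, 0.02, 0, 0], [0.6, 0, 0.01, 0, 0], [0.6, 0, 0.01, 0, 0], [0.6, 0, 0.01, 0, 0], [0.6, 0, 0.01, 0, 0], [0.4, 0, 0.01, 0, 0], [0.2, 0, 0, 0, 0]]}}

```text
clock: 13.73
tool_pos: [635.8, 223.9, 252.7]
tcp_rot: [-2.446, -1.964, 0.013]
contact_force: [0.5, -1.4, -0.6]
opening: 23.0
```

```bash
python3 st.py; python3 w.py w15; python3 cad.py w15.npz
```

```text
13.7333 [635.76 223.93 252.74] yang -12.48 zaxis [-0.01 -0.   -1.  ] F [ 0.53 -1.44 -0.64] M [-0.76 -0.09 -0.05] op 22.963332612476812 j [0.24 0.55 1.39 0.   1.21 0.46]
13.7333 [635.75980237 223.92588797 252.74312713] -12.479644416679323 [ 0.53466495 -1.43501726 -0.63761179]
flange tool 3238 z [25.54 26.58 28.01] rect ((9.583168029785156, 18.575244903564453), (24.969493865966797, 73.56620788574219), 79.55632781982422) y [ 5.69 16.47 24.86] x [-7.69 25.03 44.6 ]
plane z=ax+by+c (tool) [-0.   -0.09 28.34]
world slopes [ 0.08 -0.02] center [656.22 245.36 225.95] rect ((655.6617431640625, 229.508544921875), (73.57030487060547, 25.09564971923828), 87.98202514648438)
hook u -1.1414385568530947 bearing z 221.95070524233662
hook centre [656.62 219.69 221.96] rack u,v 1.846010731313017 51.2330768945174
```

View pics/w15.png

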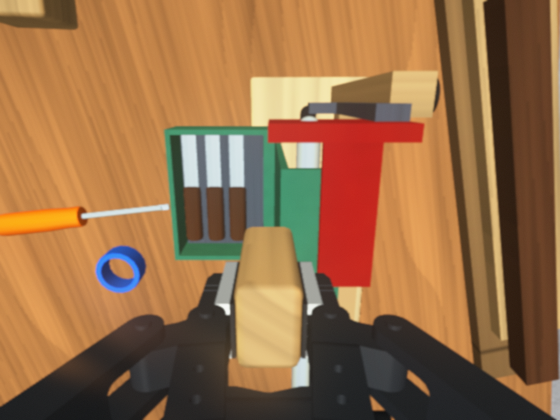

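Request:
{"api": "apply_moves", "payload": {"steps": [[0.2, 0, -0.03, 0, 0], [0.25, 0, -0.02, 0, 0], [0.25, 0, 0, 0, 0], [0.2, 0, 0, 0, 0], [0.1, 0, 0, 0, 0]]}}

```text
clock: 14.2
tool_pos: [638.0, 234.4, 253.0]
tcp_rot: [-2.445, -1.963, 0.014]
contact_force: [-0.4, -2.3, -1.2]
opening: 23.5
```

```bash
python3 st.py; python3 w.py w16; python3 cad.py w16.npz|tail -2
```

```text
14.2 [637.97 234.45 252.96] yang -12.49 zaxis [-0.01 -0.   -1.  ] F [-0.36 -2.34 -1.21] M [-0.59 -0.15 -0.07] op 23.549129996499033 j [0.25 0.56 1.38 0.   1.22 0.47]
14.2 [637.96565383 234.449419   252.96142722] -12.494640824619164 [-0.36134446 -2.33664241 -1.20910244]
hook u -4.422285573535891 bearing z 222.16651956100117
hook centre [658.81 230.05 222.15] rack u,v 1.7955732740496195 61.82155386833668
```

Request:
{"api": "apply_moves", "payload": {"steps": [[0.1, 0, 0, 0, 0], [0.1, 0, 0, 0, 0]]}}

```text
clock: 14.42
tool_pos: [638.4, 236.4, 253.0]
tcp_rot: [-2.446, -1.963, 0.014]
contact_force: [0.1, -1.9, -1.7]
opening: 23.2
```

Request:
{"api": "apply_moves", "payload": {"steps": [[0.08, 0, 0, 0, 0]]}}

```text
clock: 14.5
tool_pos: [638.6, 237.2, 253.0]
tcp_rot: [-2.446, -1.963, 0.014]
contact_force: [0.0, -1.3, -1.3]
opening: 23.6
```

Request:
{"api": "apply_moves", "payload": {"steps": [[0.08, 0, 0, 0, 0]]}}

```text
clock: 14.58
tool_pos: [638.8, 237.8, 253.0]
tcp_rot: [-2.446, -1.963, 0.015]
contact_force: [-1.3, -6.2, 0.1]
opening: 23.2
```

Request:
{"api": "apply_moves", "payload": {"steps": [[0, 0, 0, 0, 0]]}}

```text
clock: 14.67
tool_pos: [638.8, 237.7, 253.0]
tcp_rot: [-2.446, -1.963, 0.015]
contact_force: [-0.4, -2.8, -2.2]
opening: 23.3
```

```bash
python3 st.py; python3 w.py w17; python3 cad.py w17.npz|tail -2
```

```text
14.6667 [638.75 237.74 252.98] yang -12.51 zaxis [-0.01 -0.   -1.  ] F [-0.38 -2.79 -2.22] M [-0.67 -0.06 -0.04] op 23.341752550562816 j [0.26 0.56 1.37 0.   1.22 0.48]
14.6667 [638.75037935 237.74470087 252.97942257] -12.507184971198834 [-0.37613424 -2.79238333 -2.21591868]
hook u -4.402656376524912 bearing z 222.16958711889353
hook centre [659.58 233.2  222.16] rack u,v 1.8769906854185656 65.0652442955908
```

View pics/w17.png

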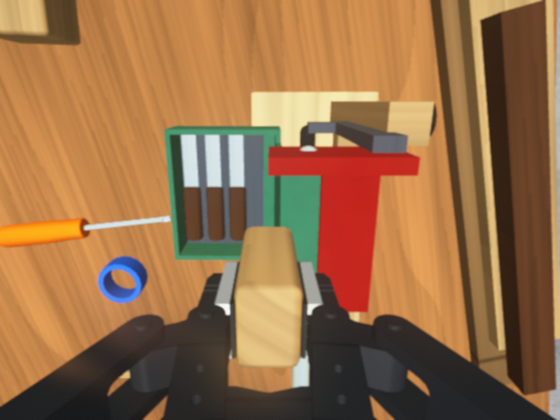

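Request:
{"api": "apply_moves", "payload": {"steps": [[0, 0, 0.04, 0, 0], [0, 0, 0, 0, 26], [0, 0, 0, 0, 27.5]]}}

```text
clock: 14.97
tool_pos: [638.7, 237.7, 252.8]
tcp_rot: [-2.446, -1.963, 0.014]
contact_force: [-0.8, -2.1, -2.7]
opening: 23.5
```

```bash
python3 st.py
```

```text
14.9667 [638.75 237.73 252.8 ] yang -12.51 zaxis [-0.01 -0.   -1.  ] F [-0.81 -2.12 -2.74] M [-0.73 -0.08 -0.  ] op 23.52342637672738 j [0.26 0.56 1.37 0.   1.22 0.48]
```

Request:
{"api": "apply_moves", "payload": {"steps": [[0, 0, 0.06, 0, 27.5], [0, 0, 0, 0, 28], [0, 0, 0, 0, 28.5]]}}

```text
clock: 15.22
tool_pos: [638.6, 238.2, 252.4]
tcp_rot: [-2.445, -1.962, 0.013]
contact_force: [-0.6, -1.5, -0.4]
opening: 24.4
```

```bash
python3 st.py
```

```text
15.2167 [638.56 238.2  252.38] yang -12.51 zaxis [-0.01 -0.   -1.  ] F [-0.6  -1.5  -0.36] M [-0.45 -0.22 -0.01] op 24.388832532266385 j [0.26 0.56 1.37 0.   1.22 0.48]
```

Request:
{"api": "apply_moves", "payload": {"steps": [[0, 0, 0, 0, 29], [0, -0.04, 0, 0, 29.5], [0, -0.04, 0, 0, 30]]}}

```text
clock: 15.47
tool_pos: [637.5, 238.8, 252.1]
tcp_rot: [-2.445, -1.962, 0.014]
contact_force: [1.0, -1.9, -0.6]
opening: 25.7
```

```bash
python3 st.py; python3 w.py w18; python3 cad.py w18.npz
```

```text
15.4667 [637.48 238.82 252.09] yang -12.51 zaxis [-0.01  0.   -1.  ] F [ 1.02 -1.93 -0.56] M [-0.41 -0.2   0.01] op 25.67304448218851 j [0.26 0.56 1.38 0.   1.22 0.48]
15.4667 [637.47626041 238.82070778 252.08632786] -12.50695333662755 [ 1.02057402 -1.93411318 -0.55924491]
flange tool 2631 z [24.94 26.04 27.15] rect ((15.091075897216797, 17.400726318359375), (18.183094024658203, 50.379573822021484), 89.8692626953125) y [ 8.49 18.68 26.24] x [-5.57 22.07 39.94]
plane z=ax+by+c (tool) [-0.   -0.05 26.87]
world slopes [ 0.03 -0.01] center [659.57 256.6  225.84] rect ((657.4829711914062, 249.75999450683594), (50.38332748413086, 18.16680145263672), 77.62711334228516)
hook u -3.6383481063282375 bearing z 221.83732947916502
hook centre [658.31 234.31 221.29] rack u,v 0.40059254287337254 65.88370169040665
```

View pics/w18.png

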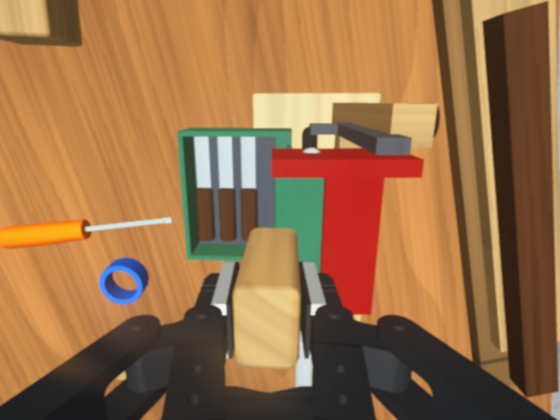

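Request:
{"api": "apply_moves", "payload": {"steps": [[0, -0.05, 0, 0, 30.3], [0, -0.05, 0, 0, 30.6], [0, -0.05, 0, 0, 31], [0, -0.05, 0, 0, 31.3]]}}

```text
clock: 15.85
tool_pos: [635.8, 239.2, 252.0]
tcp_rot: [-2.445, -1.962, 0.012]
contact_force: [1.1, -1.8, -2.2]
opening: 26.9
```

```bash
python3 st.py; python3 w.py w19; python3 cad.py w19.npz | head -3
```

```text
15.85 [635.79 239.19 251.96] yang -12.51 zaxis [-0.01  0.   -1.  ] F [ 1.14 -1.82 -2.22] M [-0.31 -0.38 -0.06] op 26.936659260313284 j [0.26 0.56 1.38 0.   1.21 0.48]
15.85 [635.78694211 239.19372362 251.95917135] -12.509820957539139 [ 1.13996567 -1.82075862 -2.21690537]
flange tool 2765 z [24.61 25.82 27.09] rect ((-2.739715576171875, 19.722867965698242), (18.35736846923828, 85.8309097290039), 88.88360595703125) y [10.06 20.24 28.  ] x [-39.22  21.49  39.89]
plane z=ax+by+c (tool) [-0.   -0.08 27.5 ]
world slopes [ 0.07 -0.02] center [659.34 255.98 225.96] rect ((654.2130126953125, 232.25558471679688), (85.83544158935547, 18.359018325805664), 78.5971908569336)
```

View pics/w19.png

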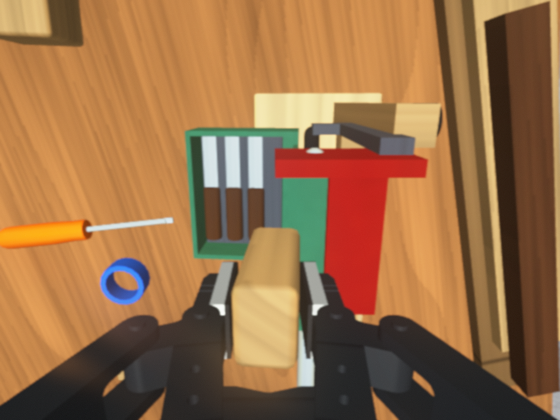

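Request:
{"api": "apply_moves", "payload": {"steps": [[0, -0.05, 0.03, 0, 31.6], [0, -0.06, 0.03, 0, 32], [0, -0.06, 0.03, 0, 32.3], [0, -0.06, 0.03, 0, 32.6]]}}

```text
clock: 16.23
tool_pos: [633.9, 239.6, 251.2]
tcp_rot: [-2.446, -1.963, 0.01]
contact_force: [1.7, -1.8, -0.2]
opening: 27.7
```

```bash
python3 st.py; python3 w.py w20; python3 cad.py w20.npz | head -3
```

```text
16.2333 [633.95 239.61 251.17] yang -12.52 zaxis [-0.01  0.   -1.  ] F [ 1.66 -1.79 -0.19] M [-0.34 -0.49 -0.07] op 27.744907748009602 j [0.26 0.55 1.39 0.   1.21 0.48]
16.2333 [633.94862727 239.60866036 251.16533082] -12.519674148861556 [ 1.65933849 -1.79107942 -0.18842382]
flange tool 2948 z [23.96 25.37 26.83] rect ((-2.7573013305664062, 21.49919319152832), (18.848474502563477, 86.28890228271484), 88.8880615234375) y [11.73 21.99 30.06] x [-41.42  20.94  39.97]
plane z=ax+by+c (tool) [ 0.   -0.11 27.63]
world slopes [ 0.1  -0.02] center [659.12 255.58 225.6 ] rect ((654.1152954101562, 232.263671875), (86.29106903076172, 18.854873657226562), 78.60552978515625)
```

Request:
{"api": "apply_moves", "payload": {"steps": [[0, -0.05, 0.02, 0, 32.9], [0, -0.05, 0.02, 0, 33.2], [0, -0.05, 0.02, 0, 33.5]]}}

```text
clock: 16.53
tool_pos: [632.5, 239.9, 250.8]
tcp_rot: [-2.447, -1.963, 0.009]
contact_force: [1.0, -1.1, -0.2]
opening: 28.4
```

```bash
python3 st.py; python3 w.py w21; python3 cad.py w21.npz | head -3
```

```text
16.5333 [632.5  239.94 250.8 ] yang -12.53 zaxis [-0.01  0.   -1.  ] F [ 1.   -1.15 -0.22] M [-0.31 -0.17 -0.01] op 28.43141544949521 j [0.26 0.55 1.39 0.   1.2  0.48]
16.5333 [632.50276627 239.93544546 250.80172395] -12.525076032876584 [ 0.9975718  -1.1477545  -0.22325643]
flange tool 3141 z [23.62 25.15 26.69] rect ((-2.9478187561035156, 22.136924743652344), (19.840656280517578, 87.0011978149414), 89.67097473144531) y [12.39 23.23 31.61] x [-42.09  20.73  40.03]
plane z=ax+by+c (tool) [ 0.   -0.13 28.  ]
world slopes [ 0.11 -0.03] center [658.81 255.38 225.46] rect ((653.2161865234375, 232.27999877929688), (87.00885772705078, 19.842296600341797), 77.79295349121094)
```

Request:
{"api": "apply_moves", "payload": {"steps": [[0, -0.05, 0.02, 0, 33.8], [0, -0.05, 0.02, 0, 34.1], [0, -0.05, 0.02, 0, 34.4]]}}

```text
clock: 16.83
tool_pos: [630.6, 240.6, 250.3]
tcp_rot: [-2.446, -1.962, 0.009]
contact_force: [0.3, -0.5, -0.1]
opening: 29.4
```

```bash
python3 st.py; python3 w.py w22; python3 cad.py w22.npz | head -3
```

```text
16.8333 [630.61 240.62 250.29] yang -12.52 zaxis [-0.01  0.   -1.  ] F [ 0.29 -0.45 -0.13] M [-0.05 -0.04 -0.01] op 29.398569779812107 j [0.27 0.55 1.4  0.   1.2  0.48]
16.8333 [630.60723273 240.6193295  250.28520987] -12.519786563812577 [ 0.28608621 -0.45269296 -0.13022964]
flange tool 3445 z [23.04 24.68 26.48] rect ((-3.0529937744140625, 23.518524169921875), (21.375656127929688, 86.43448638916016), 89.9406509399414) y [13.16 24.79 33.86] x [-42.29  19.99  39.57]
plane z=ax+by+c (tool) [ 0.   -0.15 28.28]
world slopes [ 0.13 -0.03] center [658.22 255.06 225.29] rect ((652.5780029296875, 232.6031494140625), (86.43623352050781, 21.388294219970703), 77.55223083496094)
```

View pics/w22.png

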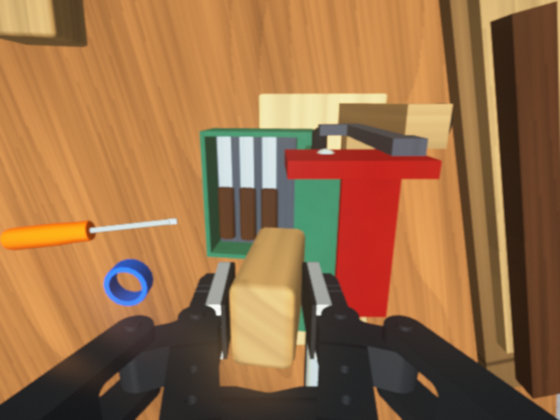

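Request:
{"api": "apply_moves", "payload": {"steps": [[0, -0.04, 0, 0, 35.4], [0, -0.04, 0, 0, 36.4], [0, 0, 0, 0, 37]]}}

```text
clock: 17.13
tool_pos: [629.4, 241.2, 250.2]
tcp_rot: [-2.445, -1.962, 0.009]
contact_force: [0.2, -0.2, -0.3]
opening: 31.3
```

```bash
python3 st.py; python3 w.py w23; python3 cad.py w23.npz | head -3
python3 - <<'E'
from h import *
f=load("w23.npz")["frame"][100:340,180:400,::-1];cv2.imwrite("pics/c23.png",cv2.resize(f,None,fx=2.5,fy=2.5,interpolation=cv2.INTER_CUBIC))
E
```

```text
17.1333 [629.38 241.24 250.25] yang -12.5 zaxis [-0.01  0.   -1.  ] F [ 0.21 -0.18 -0.29] M [ 0.01  0.04 -0.02] op 31.268891990945015 j [0.27 0.55 1.4  0.   1.2  0.48]
17.1333 [629.3763511  241.24453639 250.24821154] -12.5025461191577 [ 0.20931572 -0.18025933 -0.29367655]
flange tool 3583 z [22.99 24.78 26.66] rect ((-3.4121055603027344, 24.488658905029297), (22.10883140563965, 86.18426513671875), 89.84506225585938) y [13.81 25.69 35.17] x [-43.54  19.24  39.08]
plane z=ax+by+c (tool) [ 0.   -0.15 28.61]
world slopes [ 0.14 -0.03] center [657.94 254.82 225.23] rect ((652.3676147460938, 232.63865661621094), (86.18415069580078, 22.119653701782227), 77.66544342041016)
```

View pics/c23.png

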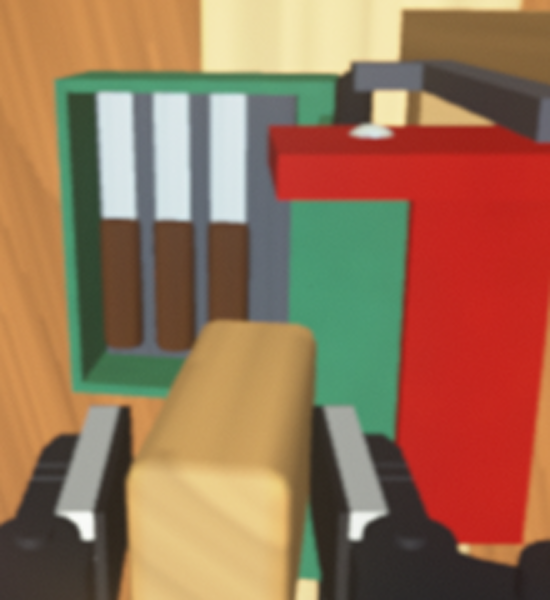

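Request:
{"api": "apply_moves", "payload": {"steps": [[0, 0, 0, 0, 39], [0, 0, 0, 0, 42], [0, 0, 0, 0, 46], [0, 0, 0, 0, 52], [0, 0, 0, 0, 60], [0, 0, 0, 0, 70], [0, 0, 0, 0, 80], [0, 0, 0, 0, 80]]}}

```text
clock: 17.85
tool_pos: [629.4, 241.3, 250.3]
tcp_rot: [-2.445, -1.962, 0.009]
contact_force: [-0.9, 1.2, 0.2]
opening: 68.4
```

```bash
python3 st.py; python3 w.py w24; python3 cad.py w24.npz | head -3
python3 - <<'E'
from h import *
from cell import cams
d=cams.get_image("scene");np.savez("scene1.npz",**d)
f=d["frame"][120:280,290:450,::-1];cv2.imwrite("pics/s24.png",cv2.resize(f,None,fx=3.7,fy=3.7,interpolation=cv2.INTER_CUBIC))
E
```

```text
17.85 [629.42 241.33 250.26] yang -12.5 zaxis [-0.01  0.   -1.  ] F [-0.89  1.2   0.22] M [ 0.02 -0.01 -0.01] op 68.38568918805808 j [0.27 0.55 1.4  0.   1.2  0.48]
17.85 [629.41738428 241.33179229 250.25640842] -12.497323767167021 [-0.89380005  1.19879933  0.22385997]
flange tool 5896 z [22.59 24.59 26.45] rect ((-5.339191436767578, 29.014081954956055), (27.884065628051758, 90.62643432617188), 86.53663635253906) y [14.02 26.73 42.96] x [-45.93   2.56  38.82]
plane z=ax+by+c (tool) [ 0.   -0.15 28.51]
world slopes [ 0.14 -0.03] center [655.14 237.96 225.41] rect ((656.3818359375, 229.86245727539062), (90.6253433227539, 27.92281723022461), 80.95980834960938)
```

View pics/s24.png

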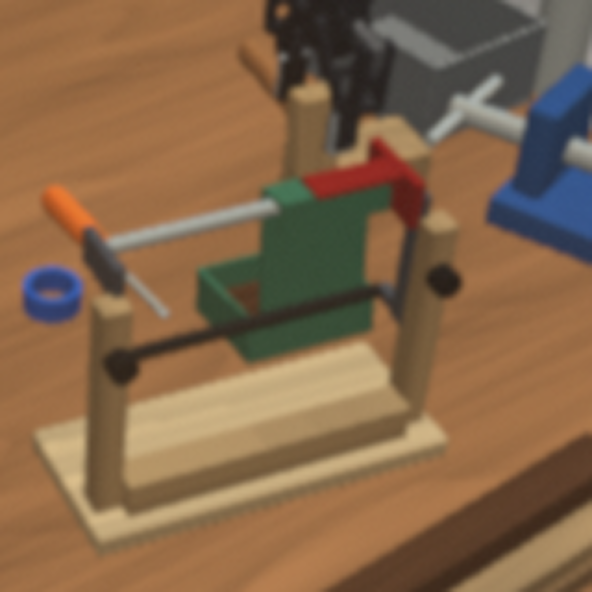

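View pics/w24.png

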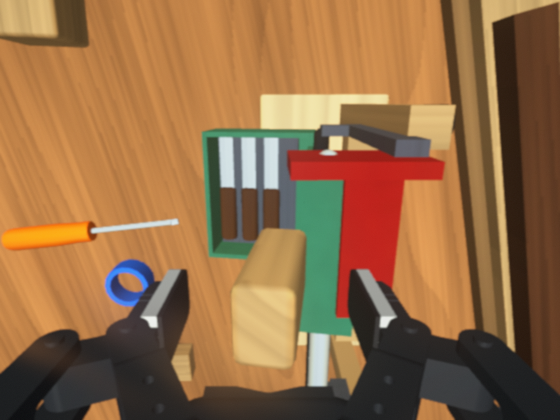

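Run:
```python
from h import *
np.set_printoptions(suppress=True,precision=2)
yw=-0.2128;X=np.array([np.cos(yw),np.sin(yw)]);Y=np.array([-np.sin(yw),np.cos(yw)]);O=np.array([644.,170.])
for n in ["w24.npz","w1.npz","w14.npz"]:
    d=load(n);W=cloud(d);f=d["frame"].astype(int)
    u=(W[...,:2]-O)@X;v=(W[...,:2]-O)@Y;Z=W[...,2]
    red=(f[...,0]>110)&(f[...,1]<60)&(f[...,2]<70)&(Z>200)
    pl=red&(abs(u)<60)&(v>100)&(u<2)     # plate, beside keeper
    if pl.sum()>10: print(n,"plate v",np.percentile(v[pl],[0,1,5,50,95,100]),"z",np.percentile(Z[pl],[1,50,99]),pl.sum())
    k=red&(u>6)&(u<28)&(v<100)&(Z>236); print("keeper v min",np.percentile(v[k],[0,1]))
    g=(f[...,1]>f[...,0]+25)&(f[...,1]>f[...,2]+10)&(Z>215)&(Z<235)&(abs(u)<20)
    print("flange v",np.percentile(v[g],[0,.5,1,99,99.5,100]),g.sum())
    if n=="w24.npz":
        for uu in (8,12):
            q=g&(abs(u-uu)<2);print(uu,np.percentile(v[q],[0,.5,1,99,100]) if q.sum() else None)
```

```text
w24.npz plate v [110.2  110.52 110.95 115.97 117.88 118.05] z [206.52 240.85 242.78] 1349
keeper v min [40.33 43.11]
flange v [ 15.53  20.05  20.5  105.32 105.65 106.18] 5892
8 [19.34 19.74 20.05 79.8  92.85]
12 [19.54 19.59 19.69 30.68 30.71]
keeper v min [39.72 40.1 ]Traceback (most recent call last):
  File "<stdin>", line 12, in <module>
    return _quantile_unchecked(
        a, q, axis, out, overwrite_input, method, keepdims, weights)
    return _ureduce(a,
                    func=_quantile_ureduce_func,
    ...<5 lines>...
                    overwrite_input=overwrite_input,
                    method=method)
    r = func(a, **kwargs)
    result = _quantile(arr,
                       quantiles=q,
    ...<2 lines>...
                       out=out,
                       weights=wgt)
    slices_having_nans = np.isnan(arr[-1, ...])
                                  ~~~^^^^^^^^^
IndexError: index -1 is out of bounds for axis 0 with size 0
```

Request:
{"api": "apply_moves", "payload": {"steps": [[0, 0, 0, 0, 100], [0, 0, 0, 0, 100], [0, 0, -0.5, 0, 100], [0, 0, -1, 0, 100], [0, 0, -1.5, 0, 100], [0, 0, -2, 0, 100], [0, 0, -2, 0, 100], [0, 0, -2, 0, 100]]}}

```text
clock: 18.62
tool_pos: [629.2, 240.9, 342.7]
tcp_rot: [-2.443, -1.96, 0.019]
contact_force: [0.6, 0.6, -0.5]
opening: 85.0
```

Request:
{"api": "apply_moves", "payload": {"steps": [[0, 0, -1.5, 0, 100], [0, -1, -0.5, 0, 100], [0, -2, 0, 0, 100], [0, -2, 0, 0, 100], [0, -2, 0, 0, 100], [0, -1, 0, 0, 100], [0, 0, 0, 0, 100], [0, 0, 0, 0, 100]]}}

```text
clock: 19.28
tool_pos: [545.8, 259.0, 373.1]
tcp_rot: [-2.446, -1.963, 0.003]
contact_force: [-0.1, -0.0, 0.7]
opening: 85.5
```

```bash
python3 st.py; python3 w.py w25
python3 - <<'E'
from h import *
from cell import cams
for c in("scene","top"):
    d=cams.get_image(c);np.savez(c+"2.npz",**d)
    cv2.imwrite(f"pics/{c}2.png",d["frame"][:,:,::-1])
f=load("scene2.npz")["frame"][120:280,290:450,::-1];cv2.imwrite("pics/s25.png",cv2.resize(f,None,fx=3.7,fy=3.7,interpolation=cv2.INTER_CUBIC))
E
python3 - <<'E'
from h import *
np.set_printoptions(suppress=True,precision=2)
yw=-0.2128;X=np.array([np.cos(yw),np.sin(yw)]);Y=np.array([-np.sin(yw),np.cos(yw)]);O=np.array([644.,170.])
for n in ["w24.npz","w25.npz"]:
    d=load(n);W=cloud(d);f=d["frame"].astype(int)
    u=(W[...,:2]-O)@X;v=(W[...,:2]-O)@Y;Z=W[...,2]
    g=(f[...,1]>f[...,0]+25)&(f[...,1]>f[...,2]+10)&(Z>215)&(Z<235)&(abs(u)<20)
    P=np.c_[u[g],v[g],Z[g]];c=np.linalg.lstsq(np.c_[P[:,:2],np.ones(len(P))],P[:,2],rcond=None)[0]
    print(n,np.percentile(P,[.5,50,99.5],axis=0),"slope u,v",c)
E
```

```text
19.2833 [545.79 258.97 373.14] yang -12.52 zaxis [-0.01  0.   -1.  ] F [-0.13 -0.01  0.7 ] M [-0.02 -0.01 -0.01] op 85.45535743811321 j [0.33 0.36 1.4  0.   1.39 0.55]
19.2833 [545.7915557  258.96795672 373.14096356] -12.519112849946183 [-0.12522357 -0.00951256  0.69532951]
w24.npz [[-15.68  20.05 222.65]
 [ -2.77  69.05 225.41]
 [ 14.02 105.65 228.73]] slope u,v [  0.14  -0.   225.92]
w25.npz [[-15.89  20.04 216.76]
 [ -0.46  85.32 225.6 ]
 [ 14.43 106.71 228.6 ]] slope u,v [  0.18  -0.   225.67]
```

View pics/w25.png

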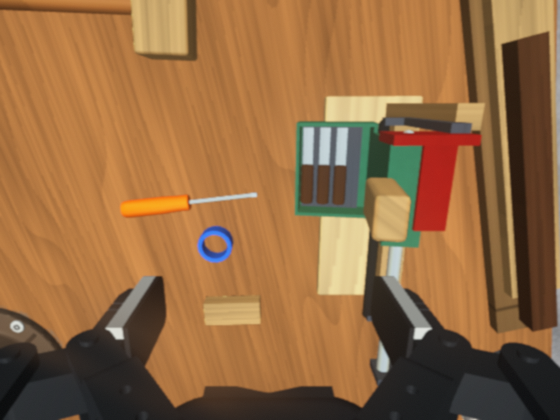

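View pics/s25.png

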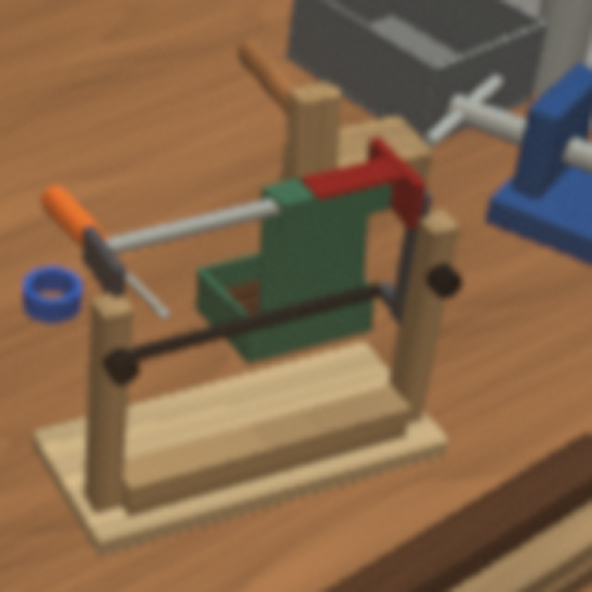

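View pics/top2.png

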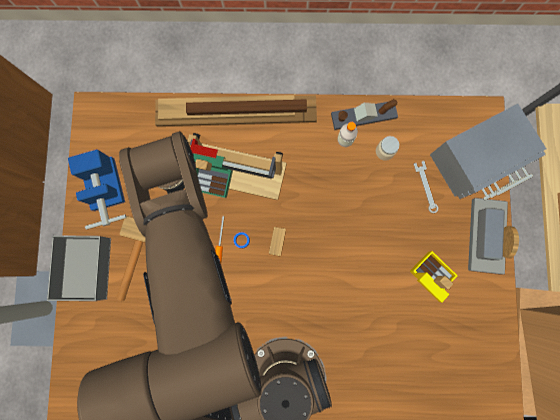

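Run:
```python
from h import *
from cell import cams,observe,bot
a=load("scene1.npz");b=load("scene2.npz");c=cams.get_image("scene")
r=(slice(175,218),slice(345,392))
for x,y in((a,b),(b,c)):
    print("mean|d rgb|",np.abs(x["frame"][r].astype(int)-y["frame"][r].astype(int)).mean(),"median d depth",np.nanmedian(x["range_z"][r]-y["range_z"][r]), cv2.phaseCorrelate(cv2.cvtColor(x["frame"][r],7).astype(np.float32),cv2.cvtColor(y["frame"][r],7).astype(np.float32))[0])
print(bot.finish_job(),observe()["clock"])
```

```text
mean|d rgb| 1.549233052944087 median d depth -0.23669434 (-0.02674585478751723, 0.48863214587221293)
mean|d rgb| 0.6575952498762989 median d depth -0.029296875 (0.024068557153945846, 0.47546948603384465)
the job is handed in; nothing more can be done
the job is handed in; nothing more can be done
```

The green caddy is hanging on the rod, under the red keeper and up against the stop plate, leaning on the rubber bumper. I handed the job in shortly after the 19 s mark, well inside the 70 s limit. No verdict was reported.

- **Set-down:** I gripped the handle on its front and back faces. I lowered the hook over the open part of the rod about 2 mm from its middle along the rod, and it touched with about 4 N. The rod's top was at about 223 mm.
- **Slide to the stop:** I slid it along under the keeper. The sideways force rose to about 6 N at the stop, with the hook's centre 65.1 mm from the rack's origin (65 expected).
- **Lean and release:** I loosened the jaws in small steps while backing the gripper off. The caddy tilted to about 0.14–0.15 rad and stopped following the fingers, and the force fell to about zero. Only then did I open fully and move the arm clear.

**Last checks**
- **Gap to the stop:** the hook's far edge is within about 0.5 mm of the stop face. That is about as fine as the cameras can tell, so a hairline gap cannot be ruled out.
- **Stillness:** the colour and depth differences between pictures after release were small. However, the image-shift check gave about 0.5 pixel vertically in both comparisons, so it did not confirm stillness.
- **Tilt reading:** the last wrist picture gave a slope of 0.18 against 0.14 just before. I put this down to stray edge points in the later fit but did not check it further.
- **Other things on the bench:** the ones I could see, including the yellow caddy, look undisturbed in the final top picture. The arm hid part of that view, near the mallet and screwdriver.

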